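Re-arm and set a belt speed lever

TASK

The belt drive has tripped and only re-arms at idle: swing the speed lever by its drum-shaped knob all the way back against the thick idle stop block and pause it there for about a second. Then move it up and leave it standing in line with the small set-point flag clipped on the arc. Do not shift the flag or disturb the other things on the table.

Things in the scene. Friction and masses are not known exactly. Their poses are not given: they have to be found in the camera images.
- quadrant: Speed control fixed to the table: grey box (top 40 mm high) on a 96 x 176 mm steel foot, with two upright parallel aluminium arcs, 26 mm apart, 62 to 78 mm radius. Origin: centre of its underside. x: along the pivot axis, away from the robot at yaw 0; y: to the idle side; z up. The pivot of lever and flag runs along x through (0, 0, 46 mm); the lever swings in the plane x = 0.
- idle_stop (a point): Centre of the thick dark idle stop block (13 x 34 x 26 mm, rubber-faced) that bridges the arcs at the quadrant's +y end, 73 mm from the pivot. The other end of the arcs has only a thin 8 mm pin.
- speed_lever (a joint): Angle of the lever in rad: 0 = against the idle stop block (lever leaning 0.75 rad from vertical to the quadrant's +y), 0.75 = vertical, 1.5 = far end (leaning 0.75 rad to -y). A friction hinge: needs about 3 N at the knob and stays where it is left.
- knob (a point): Centre of the black drum-shaped knob (a cylinder 28 mm in diameter and 34 mm long, lying along the pivot direction, with flat ends) at the end of the 10 mm steel lever rod, 130 mm from the pivot. At lever value q its position in the quadrant frame is (0, 130 sin(0.75-q), 46 + 130 cos(0.75-q)) mm.
- set_flag (a joint): Angle of the set-point flag in rad, on the same scale and zero as the lever: lever and flag are in line when the two values are equal. Different at each start (0.5 to 1.2); to be left as found (stiff clip).
- flag_tip (a point): Outer end of the set-point flag, a brass strip 10 mm wide and 3 mm thick clipped radially on the robot-side arc with a round steel thumb screw; tip 90 mm from the pivot and 17.5 mm in front (-x) of the lever's plane.
- body_a: Toy car body, 63 x 113 x 48 mm, bystander; origin at the centre of its underside.
- block_dark: Dark wooden block, 42 x 72 x 28 mm, bystander; origin at the centre of its underside.
- wheel_5: Toy wheel lying flat, 50 mm diameter, 21 mm high, bystander; origin at the centre of its underside.
- tape: Roll of brown tape lying flat, 66 mm diameter, 18 mm high, bystander; origin at the centre of its underside.

How it is judged:
On the way:
1. the lever rests against the idle stop block (within 0.06 rad) for 0.3 s (value of joint speed_lever below 0.06 rad), for 0.3 s.
At the end, for the whole second after the job is handed in: After the pause at idle, the lever stands at the flag's angle to within 0.08 rad (about 4.5 degrees, roughly the width of the flag), at rest, with the flag where it was (within 6 mm) (angle between the z axis of knob and the z axis of flag_tip, either way round below 0.08 rad and velocity of joint speed_lever between -0.05 and 0.05 rad/s and distance of flag_tip from where it was at the start of the episode below 0.006 m); the robot touches nothing.
It fails at once if the set-point flag is shifted by more than 6 mm (distance of flag_tip from where it was at the start of the episode above 0.006 m).
It fails at once if body_a is pushed more than 30 mm (distance of body_a from where it was at the start of the episode above 0.03 m).
It fails at once if block_dark is pushed more than 30 mm (distance of block_dark from where it was at the start of the episode above 0.03 m).
It fails at once if wheel_5 is pushed more than 30 mm (distance of wheel_5 from where it was at the start of the episode above 0.03 m).
It fails at once if tape is pushed more than 30 mm (distance of tape from where it was at the start of the episode above 0.03 m).
It also fails if it takes over 40 s, if anything falls off the work surface, if the arm or the gripper's body presses on something with over 40 N, if the wrist force passes 120 N, or if a joint passes its speed limit or range.

ROBOT

A 6-joint arm with a two-finger parallel gripper is mounted at the origin on a cart in front of the work surface, level with it; the furniture and walls round the work are solid. World frame = base frame: x ahead of the robot, y to its left, z up, the work surface at z = 0. Lengths are in m, angles in rad, forces in N, time in s.
With the tool pointing down it reaches from about 0.2 to 0.875 m from the base axis. Payload 3.4 kg.
Tool frame: the origin (TCP) lies midway between the tips of the shut fingers; the grasp point (between the pads) lies ctrl.pinch_z behind it (ctrl.pinch_z is the distance from the TCP to the grasp point, in m); z points along the fingers, y is the line along which they close (so a half turn about z gives the same grasp; the last joint's range is limited). The gripper opens to 94 mm and grips with 3 to 60 N. Pads are 16 mm wide; open, the fingers measure 119 mm over their backs; the gripper's body (75 mm by 177 mm) begins 78 mm behind the grasp point.
Start: joints at [1.018, 0.276, 1.505, -0, 1.361, -0.121], TCP at [0.241, 0.522, 0.205] pointing down, gripper open.
Joint ranges: [-2.89, 2.89], [-0.75, 2.08], [0.22, 2.7], [-1.18, 4.32], [0.11, 2.71], [-2.7, 2.7]. Speed limits (rad/s): [2.57, 2.57, 3.14, 3.14, 3.14, 3.14].

INTERFACE

Orientations are given as a 3x3 rotation matrix whose columns are the frame's x, y, z axes.
In Python, from bench import ctrl gives the robot as it stands.
- The arm moves only by the tool drive_tool, never from a script. Its argument "increments" is a list of rows, each a list of 2 entries, a list of its own where there are three numbers: the shift along the tool's x, y, z scaled (see below), then the turn, a rotation vector about the tool's x, y, z scaled (see below). A call has 1 to 8 rows; each row is the pose to reach, as a shift and turn from the pose commanded when the call began, along the tool's axes at that moment; what a row does not reach only later rows make up. The controller multiplies each number of a shift by 0.2 m and each number of a turn by 60 degrees. A row lasts 1/12 s, in which the tool goes at most 41.7 mm and 7.16 degrees, less where a joint would pass 70% of its speed; a pose out of reach is approached as far as the arm can. A call with a number of a shift or a turn outside -1 to 1 is refused whole. A call with a gripper value outside its range is refused whole. "gripper" is the opening, from -1 (shut) to 1 (fully open), set as the call begins (left out, the last holds). The fingers move at their own pace and stop on an object; the grip force is fixed at half the most. Time passes only in rows, so rows that repeat a pose let the fingers close. It gives the time, the measured TCP pose, the force, the opening and the grip force at its end, in the units of the state.
- ctrl.get_obs(): the state, without advancing time (a new reading comes with each control period).
- ctrl.grab_frame(name): name is "side" or "top" or "wrist"; returns the picture (480x640x3 uint8, blue, green, red); there is no depth.
- ctrl.get_calibration(name): a dict with "mtx" (3x3 intrinsics, pixels), "xyz" and "orientation" of the camera in the world. Camera axes: x right, y up, looking along -z (the intrinsics and any distortion apply to the point x, -y, -z); pixel columns grow to the right and rows downward; lengths in m; the calibration is good to about 2 mm. A picture is of the moment at which its call begins: read the wrist's pose just before it. get_calibration takes no time and is no camera call; for the wrist camera it gives the pose at the moment of the call.
- ctrl.sign_off(): hands the job in; it is judged then, once.
The state is a dict: "clock": time; "q": joint angles; "dq": joint speeds; "joint_efforts": joint torques, N m; "tool_pos": TCP position; "tool_rot": TCP orientation; "force": force on the tool from outside, world axes, zero at the start; "moment": the same for the moment, N m; "gripper_width": finger opening in m; "grip_force": force on a finger pad.
Only numpy, scipy, OpenCV 4.12 (cv2) and the standard library are available. Lean on these libraries where they do the work, as an engineer would, in place of code of your own. Each camera call takes 0.05 s, during which the arm holds its last target. There are 200 camera calls.

## Working session

There is one attempt and no reset: what is moved stays moved. The work goes in short steps, Python scripts to look and compute and a tool call to move; the robot and the scene stay as the last step left them, time stands still between calls to the robot, and variables do not carry over. Pictures are saved under pics/ and viewed, at most 10 in all, crops included, and the job is handed in when it is done.

Besides the shell and the picture viewer there is one more tool, called by a JSON object that holds its "op" and its "data", one argument or row to a line. drive_tool: Moves the arm, as the interface text tells. Shifts and turns lie within -1 to 1; 1 stands for 0.2 m of shift or 60 degrees of turn. Its arguments: {"type":"object","properties":{"increments":{"type":"array"},"gripper":{"type":"number"}},"required":["increments"]}

```bash
mkdir -p pics
python3 - <<'E'
from bench import ctrl
import cv2,numpy as np
np.set_printoptions(precision=4,suppress=True)
for n in("side","top"):
    cv2.imwrite(f"pics/{n}0.png",ctrl.grab_frame(n)); c=ctrl.get_calibration(n); print(n,c)
o=ctrl.get_obs(); print(o,ctrl.pinch_z)
E
```

```text
side {'mtx': array([[544.7007,   0.    , 321.478 ],
       [  0.    , 544.7007, 237.542 ],
       [  0.    ,   0.    ,   1.    ]]), 'xyz': array([0.0553, 1.3321, 0.6249]), 'orientation': array([[-0.92  ,  0.1467, -0.3634],
       [-0.3919, -0.3343,  0.8571],
       [ 0.0043,  0.931 ,  0.365 ]])}
top {'mtx': array([[535.4889,   0.    , 313.9768],
       [  0.    , 535.4889, 233.9663],
       [  0.    ,   0.    ,   1.    ]]), 'xyz': array([0.5081, 0.1156, 1.2651]), 'orientation': array([[ 0.0009,  0.9981, -0.0608],
       [-1.    ,  0.0008, -0.0025],
       [-0.0024,  0.0608,  0.9981]])}
{'clock': 0.1, 'q': array([ 1.018 ,  0.2765,  1.506 ,  0.    ,  1.3607, -0.121 ]), 'dq': array([-0.002 , -0.0021, -0.0034, -0.0003, -0.0008, -0.0007]), 'joint_efforts': array([  0.0021, -40.5453, -23.7782,   0.0702,   0.0299,  -0.0001]), 'tool_pos': array([0.2404, 0.5218, 0.2047]), 'tool_rot': array([[-0.9082,  0.4185, -0.0008],
       [ 0.4185,  0.9082, -0.0014],
       [ 0.0002, -0.0016, -1.    ]]), 'force': array([-0.5846, -0.0685,  0.1408]), 'moment': array([-0.0475,  0.0347, -0.0119]), 'grip_force': 0.0, 'gripper_width': 0.09403939666964166} 0.0188
```

View pics/side0.png

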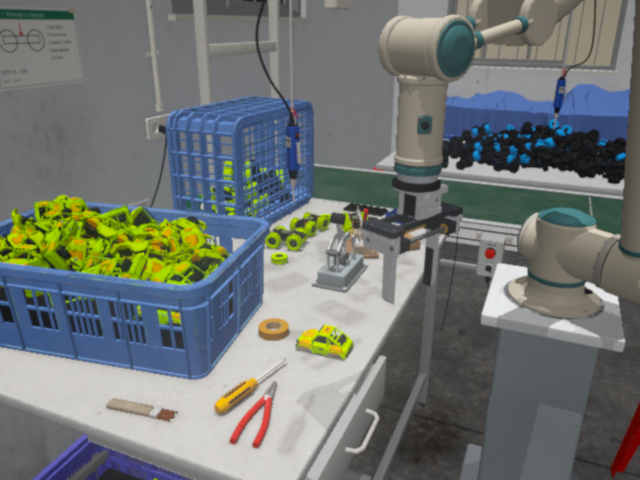

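View pics/top0.png

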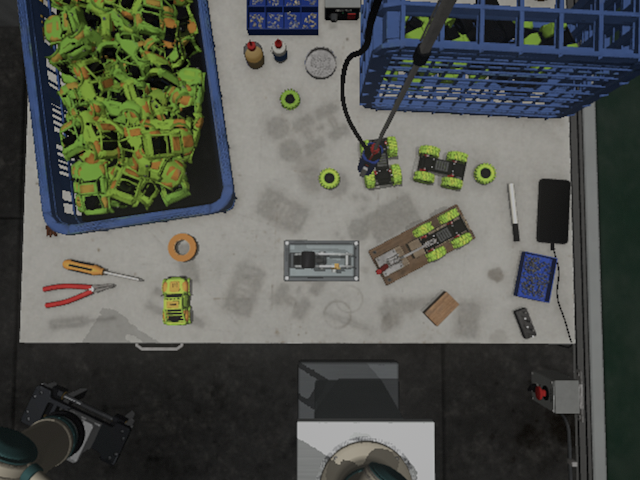

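The top view shows the quadrant foot at about (284–358, 240–281), with the knob near (303,260). The side view shows it at about (340,262). I'll enlarge both.

Run:
```python
import cv2,numpy as np
a=cv2.imread("pics/top0.png")[230:290,275:367]; b=cv2.imread("pics/side0.png")[215:300,300:392]
r=lambda i,s:cv2.resize(i,None,fx=s,fy=s,interpolation=cv2.INTER_CUBIC)
cv2.imwrite("pics/topc.png",r(a,8)); cv2.imwrite("pics/sidec.png",r(b,7))
```

```text
(no output)
```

View pics/topc.png

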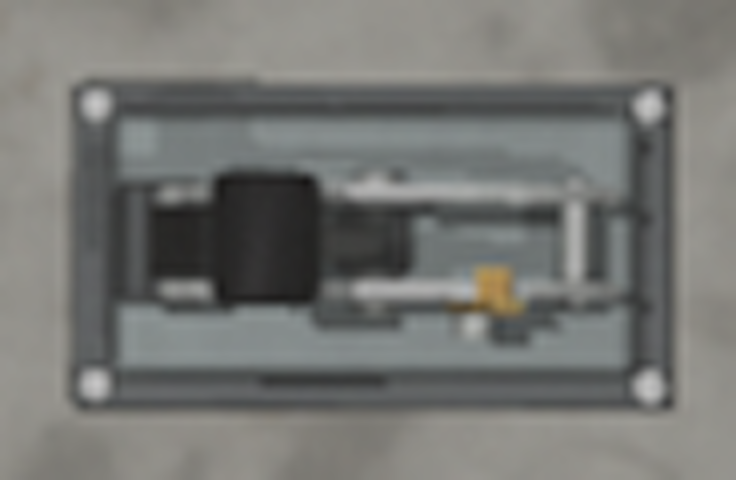

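View pics/sidec.png

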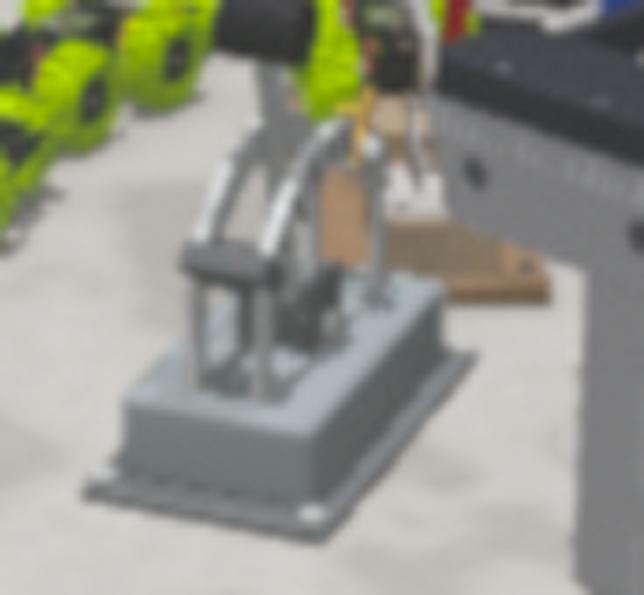

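The top crop shows the foot corners at (73,80), (672,85), (672,408) and (72,408). The knob spans x 215–320 and y 172–303, and the brass flag is at about (494,290). The lever is leaning towards +y, and the stop is at the left. Next I'll compute the poses.

```bash
cat > h.py <<'E'
from bench import ctrl
import numpy as np
np.set_printoptions(precision=4,suppress=True)
def ray(cal,u,v):
    K=cal["mtx"]; d=cal["orientation"]@np.array([(u-K[0,2])/K[0,0],-(v-K[1,2])/K[1,1],-1]); return cal["xyz"],d
def atz(cal,u,v,z):
    p,d=ray(cal,u,v); return p+d*(z-p[2])/d[2]
def atx(cal,u,v,x):
    p,d=ray(cal,u,v); return p+d*(x-p[0])/d[0]
def tri(c1,a,c2,b):
    p,d=ray(c1,*a);q,e=ray(c2,*b); s=np.linalg.lstsq(np.c_[d,-e],q-p,rcond=None)[0]; return (p+s[0]*d+q+s[1]*e)/2, np.linalg.norm(p+s[0]*d-q-s[1]*e)
def proj(cal,P):
    c=cal["orientation"].T@(np.asarray(P)-cal["xyz"]); K=cal["mtx"]; return np.array([K[0,2]+K[0,0]*c[0]/-c[2],K[1,2]-K[1,1]*c[1]/-c[2]])
E
python3 - <<'E'
from h import *
from scipy.optimize import brentq
t=ctrl.get_calibration("top"); s=ctrl.get_calibration("side")
T=lambda x,y:((x+.5)/8-.5+275,(y+.5)/8-.5+230)
C=[atz(t,*T(*c),0.005) for c in[(73,80),(672,85),(672,408),(72,408)]]
o=np.mean(C,0); e=(C[0]+C[3]-C[1]-C[2])[:2]; yaw=np.arctan2(-e[0],e[1]); print(o,yaw,[np.linalg.norm(C[i]-C[i-1]) for i in range(4)])
def pt(r,q,x): 
    l=np.array([x,r*np.sin(.75-q),.046+r*np.cos(.75-q)]); c,S=np.cos(yaw),np.sin(yaw)
    return np.array([o[0]+c*l[0]-S*l[1],o[1]+S*l[0]+c*l[1],l[2]])
print("idle,vert",pt(.13,0,0),pt(.13,.75,0))
kq=brentq(lambda q:proj(t,pt(.13,q,0))[0]-T(268,238)[0],0,1.5); print("knob q",kq,pt(.13,kq,0),proj(t,pt(.13,kq,0)),T(268,238))
fq=[brentq(lambda q:proj(t,pt(.0885,q,-.0175))[0]-T(u,290)[0],0,1.5) for u in(478,494,510)]; print("flag",fq,proj(t,pt(.09,fq[1],-.0175)),T(494,290))
# side flag estimate tip at crop(360,100)
print("side proj flag",[(q,(proj(s,pt(.09,q,-.0175))-[300,215])*7) for q in(.9,1,1.1,1.2)])
print("screwdriver", tri(t,(370,168),s,(293,178)), tri(t,(373,150),s,(293,130)))
w=ctrl.get_calibration("wrist"); ob=ctrl.get_obs(); print(ob["tool_rot"].T@(w["xyz"]-ob["tool_pos"]),ob["tool_rot"].T@w["orientation"],w["mtx"][0])
E
```

```text
[0.5232 0.102  0.005 ] -0.0033033935357322814 [np.float64(0.09628270846768014), np.float64(0.1764018600761792), np.float64(0.0947770545834015), np.float64(0.17587765882184717)]
idle,vert [0.5235 0.1906 0.1411] [0.5232 0.102  0.176 ]
knob q 0.5301237933374632 [0.5233 0.1303 0.1729] [308.0625 259.1274] (308.0625, 259.3125)
flag [1.0561388552200397, 1.1073767708662965, 1.1598887889987286] [336.5867 267.8091] (336.3125, 265.8125)
side proj flag [(0.9, array([342.4301,  88.2722])), (1, array([350.6705,  85.2318])), (1.1, array([358.5523,  84.6025])), (1.2, array([366.0023,  86.3488]))]
screwdriver (array([0.702 , 0.009 , 0.2256]), np.float64(0.0021658905124841794)) (array([0.7028, 0.0154, 0.3605]), np.float64(0.008984180761568913))
[ 0.08   -0.0008 -0.1796] [[ 0.0009  0.9615  0.2747]
 [ 1.     -0.0009  0.0001]
 [ 0.0003  0.2747 -0.9615]] [335.0147   0.     318.4344]
```

```bash
cat >> h.py <<'E'
from scipy.spatial.transform import Rotation as R
def inc(p0,R0,p1,R1):
    "shift and turn, scaled, in the tool axes of pose 0"
    return np.round(R0.T@(np.asarray(p1)-p0)/.2,3), np.round(R.from_matrix(R0.T@R1).as_rotvec(degrees=True)/60,3)
DOWN_Y=lambda yaw:np.c_[[np.cos(yaw+np.pi/2),np.sin(yaw+np.pi/2),0],[-np.sin(yaw+np.pi/2)*-1*0+0,0,0],[0,0,-1.]]
def view(tilt): # tool y = world y, tool leaning forward
    c,s=np.cos(tilt),np.sin(tilt); return np.array([[-c,0,s],[0,1,0],[-s,0,-c]])
GRASP=np.array([[0,1,0],[1,0,0],[0,0,-1.]])
E
sed -i '/DOWN_Y/d' h.py
python3 - <<'E'
from h import *
o=ctrl.get_obs(); V=view(np.radians(25)); p=o["tool_pos"]; Rr=o["tool_rot"]
P=[p,[.32,.36,.25],[.40,.19,.25],[.457,.08,.225]]
print(inc(P[0],Rr,P[1],V)); print(inc(P[1],V,P[2],V),inc(P[2],V,P[3],V), inc(P[1],V,P[3],V))
E
```

```text
(array([-0.7  , -0.568, -0.226]), array([-0.091, -0.411, -0.405]))
(array([-0.363, -0.85 ,  0.169]), array([0., 0., 0.])) (array([-0.205, -0.55 ,  0.234]), array([0., 0., 0.])) (array([-0.568, -1.4  ,  0.403]), array([0., 0., 0.]))
```

{"op": "drive_tool", "data": {
  "increments": [
    [[-0.7,-0.57,-0.23],[-0.09,-0.41,-0.405]],
    [[-0.7,-0.57,-0.23],[-0.09,-0.41,-0.405]],
    [[-0.7,-0.57,-0.23],[-0.09,-0.41,-0.405]],
    [[-0.7,-0.57,-0.23],[-0.09,-0.41,-0.405]],
    [[-0.7,-0.57,-0.23],[-0.09,-0.41,-0.405]],
    [[-0.7,-0.57,-0.23],[-0.09,-0.41,-0.405]]
  ]
}}

```text
clock: 0.6
tool_pos: [0.3177, 0.3548, 0.2507]
tool_rot: [[-0.906, -0.0, 0.423], [-0.002, 1.0, -0.004], [-0.423, -0.004, -0.906]]
force: [-0.1, 0.5, -1.2]
gripper_width: 0.0939
grip_force: 0.0
```

{"op": "drive_tool", "data": {
  "increments": [
    [[-0.36,-0.85,0.17],[0,0,0]],
    [[-0.36,-0.85,0.17],[0,0,0]],
    [[-0.36,-0.85,0.17],[0,0,0]],
    [[-0.36,-0.85,0.17],[0,0,0]],
    [[-0.36,-0.85,0.17],[0,0,0]],
    [[-0.36,-0.85,0.17],[0,0,0]]
  ]
}}

```text
clock: 1.1
tool_pos: [0.4012, 0.187, 0.2512]
tool_rot: [[-0.906, 0.008, 0.422], [0.008, 1.0, -0.003], [-0.422, 0.001, -0.906]]
force: [0.3, 0.1, -0.0]
gripper_width: 0.0937
grip_force: 0.0
```

{"op": "drive_tool", "data": {
  "increments": [
    [[-0.2,-0.55,0.23],[0,0,0]],
    [[-0.2,-0.55,0.23],[0,0,0]],
    [[-0.2,-0.55,0.23],[0,0,0]],
    [[-0.2,-0.55,0.23],[0,0,0]],
    [[-0.2,-0.55,0.23],[0,0,0]]
  ]
}}

```text
clock: 1.52
tool_pos: [0.4563, 0.0782, 0.2255]
tool_rot: [[-0.907, 0.008, 0.42], [0.008, 1.0, -0.001], [-0.42, 0.002, -0.907]]
force: [0.3, 0.6, -0.1]
gripper_width: 0.0939
grip_force: 0.0
```

Run:
```python
from h import *
import cv2,json
o=ctrl.get_obs(); w=ctrl.get_calibration("wrist"); f=ctrl.grab_frame("wrist")
print(o["clock"],o["tool_pos"],o["tool_rot"],w["xyz"])
np.savez("w1.npz",**w)
cv2.imwrite("pics/w1.png",f)
c=proj(w,[.505,.08,.13]).astype(int); print(c)
x,y=np.clip(c-[100,75],0,[440,330]); print(x,y)
cv2.imwrite("pics/w1c.png",cv2.resize(f[y:y+150,x:x+200],None,fx=4,fy=4,interpolation=cv2.INTER_CUBIC))
```

```text
1.5167 [0.4563 0.0782 0.2255] [[-0.9073  0.0081  0.4205]
 [ 0.0083  1.     -0.0014]
 [-0.4205  0.0022 -0.9073]] [0.3081 0.0784 0.3548]
[321 235]
221 160
```

View pics/w1c.png

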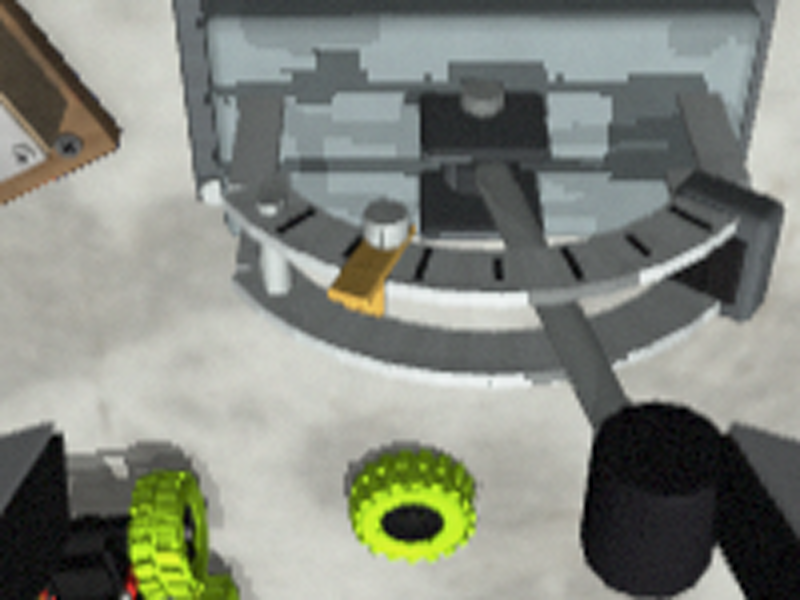

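The wrist view (mirrored, far side down) shows the flag's front face. Its tip edge runs from about (330,291) to (378,304), and its right edge goes from (412,232) to the tip. Seven tick marks are on the arc, the middle one at (498,267), so I can use them as a check.

Run:
```python
from h import *
w=dict(np.load("w1.npz")); px=lambda u,v:((u+.5)/4-.5+221,(v+.5)/4-.5+160)
def rq(u,v,dx,oy=.102):
    P=atx(w,*px(u,v),.5232+dx); d=P[1:]-[oy,.046]; return np.round([.75-np.arctan2(d[0],d[1]),np.hypot(*d)*1e3],3)
for t in[(295,220),(353,250),(425,263),(498,267),(572,263),(638,245),(690,217)]: print("tick",rq(*t,-.016))
for t in[(330,291),(378,304),(354,298),(412,232)]: print("flag",rq(*t,-.019))
print("rod",rq(490,170,0),rq(512,210,0),rq(580,345,0),rq(608,400,0))
```

```text
tick [ 1.508 69.82 ]
tick [ 1.245 70.938]
tick [ 0.994 69.489]
tick [ 0.748 69.073]
tick [ 0.497 70.012]
tick [ 0.246 69.964]
tick [-0.009 69.658]
flag [ 1.194 89.394]
flag [ 1.063 89.613]
flag [ 1.127 89.469]
flag [ 1.07  62.703]
rod [0.455 8.459] [ 0.481 27.242] [ 0.507 81.055] [ 0.508 99.692]
```

The ticks come out at exactly 0.25 rad steps, which validates the pose. The flag is at about 1.13 rad and the lever at about 0.52.

Run:
```python
from h import *
o=ctrl.get_obs(); p,Rr=o["tool_pos"],o["tool_rot"]
rv=R.from_matrix(Rr.T@GRASP).as_rotvec(); Rm=Rr@R.from_rotvec(rv/2).as_matrix()
m=[.49,.105,.265]; a=[.5232,.1305,.25]
print(np.degrees(rv),inc(p,Rr,m,Rm),inc(m,Rm,a,GRASP))
```

```text
[19.5598 19.4481 88.1912] (array([-0.238,  0.126, -0.106]), array([0.163, 0.162, 0.735])) (array([-0.006,  0.2  ,  0.097]), array([0.163, 0.162, 0.735]))
```

{"op": "drive_tool", "data": {
  "increments": [
    [[-0.238,0.126,-0.106],[0.163,0.162,0.735]],
    [[-0.238,0.126,-0.106],[0.163,0.162,0.735]],
    [[-0.238,0.126,-0.106],[0.163,0.162,0.735]],
    [[-0.238,0.126,-0.106],[0.163,0.162,0.735]],
    [[-0.238,0.126,-0.106],[0.163,0.162,0.735]],
    [[-0.238,0.126,-0.106],[0.163,0.162,0.735]],
    [[-0.238,0.126,-0.106],[0.163,0.162,0.735]],
    [[-0.238,0.126,-0.106],[0.163,0.162,0.735]]
  ]
}}

```text
clock: 2.23
tool_pos: [0.4902, 0.1091, 0.2658]
tool_rot: [[-0.68, 0.701, 0.217], [0.701, 0.708, -0.089], [-0.216, 0.092, -0.972]]
force: [-0.6, -0.1, -0.5]
gripper_width: 0.0938
grip_force: 0.0
```

{"op": "drive_tool", "data": {
  "increments": [
    [[0,0.2,0.097],[0.163,0.162,0.735]],
    [[0,0.2,0.097],[0.163,0.162,0.735]],
    [[0,0.2,0.097],[0.163,0.162,0.735]],
    [[0,0.2,0.097],[0.163,0.162,0.735]],
    [[0,0.2,0.097],[0.163,0.162,0.735]],
    [[0,0.2,0.097],[0.163,0.162,0.735]],
    [[0,0.2,0.097],[0.163,0.162,0.735]],
    [[0,0.2,0.097],[0.163,0.162,0.735]]
  ]
}}

```text
clock: 2.9
tool_pos: [0.5217, 0.1335, 0.2501]
tool_rot: [[-0.007, 1.0, 0.002], [1.0, 0.007, -0.002], [-0.002, 0.002, -1.0]]
force: [0.4, 0.5, -0.1]
gripper_width: 0.0938
grip_force: 0.0
```

Run:
```python
from h import *
o=ctrl.get_obs(); p,Rr=o["tool_pos"],o["tool_rot"]
print(o["clock"],p,Rr,o["q"],inc(p,Rr,[.5232,.1305,.157],GRASP))
```

```text
2.9 [0.5217 0.1335 0.2501] [[-0.0065  1.      0.0018]
 [ 1.      0.0065 -0.0017]
 [-0.0017  0.0018 -1.    ]] [ 0.1227  0.1976  1.5017 -0.0019  1.4408  0.1165] (array([-0.014,  0.007,  0.465]), array([0.002, 0.002, 0.006]))
```

{"op": "drive_tool", "data": {
  "increments": [
    [[-0.015,0.007,0.15],[0,0,0]],
    [[-0.015,0.007,0.3],[0,0,0]],
    [[-0.015,0.007,0.4],[0,0,0]],
    [[-0.015,0.007,0.465],[0,0,0]],
    [[-0.015,0.007,0.465],[0,0,0]]
  ]
}}

```text
clock: 3.32
tool_pos: [0.5201, 0.13, 0.1545]
tool_rot: [[-0.009, 1.0, -0.004], [1.0, 0.009, -0.003], [-0.003, -0.004, -1.0]]
force: [-0.2, -0.1, -0.1]
gripper_width: 0.0938
grip_force: 0.0
```

{"op": "drive_tool", "data": {
  "increments": [
    [[0,0,0],[0,0,0]],
    [[0,0,0],[0,0,0]],
    [[0,0,0],[0,0,0]],
    [[0,0,0],[0,0,0]],
    [[0,0,0],[0,0,0]],
    [[0,0,0],[0,0,0]],
    [[0,0,0],[0,0,0]],
    [[0,0,0],[0,0,0]]
  ],
  "gripper": -1
}}

```text
clock: 3.98
tool_pos: [0.5234, 0.1284, 0.1575]
tool_rot: [[-0.003, 1.0, 0.002], [1.0, 0.003, -0.002], [-0.002, 0.002, -1.0]]
force: [0.8, -0.4, 0.0]
gripper_width: 0.0441
grip_force: 0.0
```

{"op": "drive_tool", "data": {
  "increments": [
    [[0,0,0],[0,0,0]],
    [[0,0,0],[0,0,0]],
    [[0,0,0],[0,0,0]],
    [[0,0,0],[0,0,0]]
  ]
}}

```text
clock: 4.32
tool_pos: [0.5225, 0.1283, 0.1573]
tool_rot: [[-0.003, 1.0, 0.0], [1.0, 0.003, -0.002], [-0.002, 0.0, -1.0]]
force: [-2.4, 0.5, 2.4]
gripper_width: 0.0336
grip_force: 30.0
```

{"op": "drive_tool", "data": {
  "increments": [
    [[0.04,0,0.01],[0,0,0]],
    [[0.081,0,0.024],[0,0,0]],
    [[0.12,0,0.04],[0,0,0]],
    [[0.158,0,0.058],[0,0,0]],
    [[0.195,0,0.079],[0,0,0]],
    [[0.231,0,0.102],[0,0,0]],
    [[0.255,0,0.12],[0,0,0]],
    [[0.277,0,0.137],[0,0,0]]
  ]
}}

```text
clock: 4.98
tool_pos: [0.5226, 0.1846, 0.1307]
tool_rot: [[-0.004, 1.0, 0.002], [1.0, 0.004, -0.002], [-0.002, 0.002, -1.0]]
force: [-4.5, -0.4, 8.7]
gripper_width: 0.0344
grip_force: 30.0
```

{"op": "drive_tool", "data": {
  "increments": [
    [[0.014,0,0.012],[0,0,0]],
    [[0.026,0,0.023],[0,0,0]],
    [[0.038,0,0.035],[0,0,0]],
    [[0.048,0,0.044],[0,0,0]],
    [[0.048,0,0.044],[0,0,0]],
    [[0.048,0,0.044],[0,0,0]],
    [[0.048,0,0.044],[0,0,0]],
    [[0.048,0,0.044],[0,0,0]]
  ]
}}

```text
clock: 5.65
tool_pos: [0.5226, 0.1944, 0.122]
tool_rot: [[-0.003, 1.0, 0.002], [1.0, 0.003, -0.0], [-0.0, 0.002, -1.0]]
force: [-4.5, 1.1, 8.4]
gripper_width: 0.0337
grip_force: 30.0
```

Run:
```python
from h import *
import cv2
w=ctrl.get_calibration("wrist"); np.savez("w2.npz",**w); f=ctrl.grab_frame("wrist")
t=ctrl.grab_frame("top")[215:290,270:370]
cv2.imwrite("pics/i.png",np.hstack([cv2.resize(f,(400,300),interpolation=cv2.INTER_AREA),cv2.resize(t,(400,300),interpolation=cv2.INTER_CUBIC)]))
```

```text
(no output)
```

View pics/i.png

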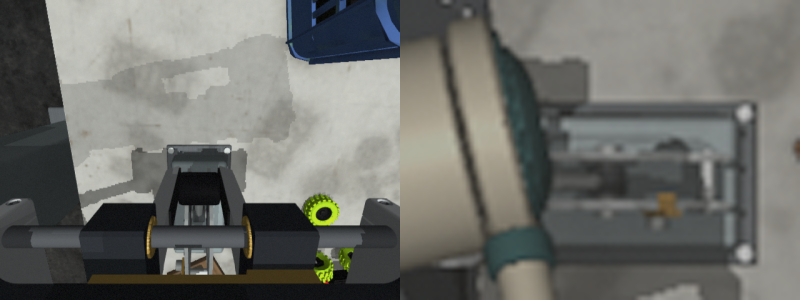

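The knob is held between the fingers near the stop, but the contact force isn't clear. I'll push a little further and watch it.

{"op": "drive_tool", "data": {
  "increments": [
    [[0.01,0,0.01],[0,0,0]],
    [[0.02,0,0.018],[0,0,0]],
    [[0.02,0,0.018],[0,0,0]],
    [[0.02,0,0.018],[0,0,0]]
  ]
}}

```text
clock: 6.08
tool_pos: [0.5227, 0.1946, 0.1217]
tool_rot: [[-0.004, 1.0, 0.003], [1.0, 0.004, -0.007], [-0.007, 0.003, -1.0]]
force: [-8.5, -9.8, 26.1]
gripper_width: 0.0337
grip_force: 30.0
```

{"op": "drive_tool", "data": {
  "increments": [
    [[0.01,0,0.01],[0,0,0]],
    [[0.02,0,0.018],[0,0,0]],
    [[0.02,0,0.018],[0,0,0]],
    [[0.02,0,0.018],[0,0,0]]
  ]
}}

```text
clock: 6.42
tool_pos: [0.5228, 0.1962, 0.1202]
tool_rot: [[-0.005, 1.0, 0.004], [1.0, 0.005, -0.012], [-0.012, 0.004, -1.0]]
force: [-11.4, -14.7, 38.4]
gripper_width: 0.0338
grip_force: 30.0
```

{"op": "drive_tool", "data": {
  "increments": [
    [[-0.03,0,-0.027],[0,0,0]],
    [[-0.03,0,-0.027],[0,0,0]],
    [[-0.03,0,-0.027],[0,0,0]],
    [[-0.03,0,-0.027],[0,0,0]],
    [[-0.03,0,-0.027],[0,0,0]],
    [[-0.03,0,-0.027],[0,0,0]],
    [[-0.03,0,-0.027],[0,0,0]],
    [[-0.03,0,-0.027],[0,0,0]]
  ]
}}

```text
clock: 7.08
tool_pos: [0.5226, 0.196, 0.1206]
tool_rot: [[-0.003, 1.0, 0.002], [1.0, 0.003, -0.001], [-0.001, 0.002, -1.0]]
force: [-5.8, -0.3, 14.5]
gripper_width: 0.034
grip_force: 30.0
```

{"op": "drive_tool", "data": {
  "increments": [
    [[0,0,0],[0,0,0]],
    [[0,0,0],[0,0,0]],
    [[0,0,0],[0,0,0]],
    [[0,0,0],[0,0,0]],
    [[0,0,0],[0,0,0]],
    [[0,0,0],[0,0,0]]
  ]
}}

```text
clock: 7.58
tool_pos: [0.5227, 0.196, 0.1206]
tool_rot: [[-0.003, 1.0, 0.002], [1.0, 0.003, -0.001], [-0.001, 0.002, -1.0]]
force: [-6.3, -0.2, 14.3]
gripper_width: 0.0337
grip_force: 30.0
```

Run:
```python
from h import *
o=ctrl.get_obs(); p,Rr=o["tool_pos"],o["tool_rot"]; print(o["clock"],p,o["force"])
for th in np.linspace(.75,-.377,17)[1:]:
    t=[.5228,.1945+.13*(np.sin(th)-np.sin(.75)),.1218+.13*(np.cos(th)-np.cos(.75))]; print(np.round(th,3),inc(p,Rr,t,GRASP))
```

```text
7.5833 [0.5227 0.196  0.1206] [-6.3486 -0.202  14.2799]
0.68 (array([-0.042,  0.001, -0.036]), array([0.002, 0.001, 0.003]))
0.609 (array([-0.079,  0.001, -0.063]), array([0.002, 0.001, 0.003]))
0.539 (array([-0.117,  0.   , -0.088]), array([0.002, 0.001, 0.003]))
0.468 (array([-0.157,  0.   , -0.11 ]), array([0.002, 0.001, 0.003]))
0.398 (array([-0.199,  0.   , -0.129]), array([0.002, 0.001, 0.003]))
0.327 (array([-0.242,  0.   , -0.146]), array([0.002, 0.001, 0.003]))
0.257 (array([-0.286,  0.   , -0.159]), array([0.002, 0.001, 0.003]))
0.186 (array([-0.33 , -0.   , -0.169]), array([0.002, 0.001, 0.003]))
0.116 (array([-0.376, -0.   , -0.176]), array([0.002, 0.001, 0.003]))
0.046 (array([-0.421, -0.   , -0.179]), array([0.002, 0.001, 0.003]))
-0.025 (array([-0.467, -0.001, -0.18 ]), array([0.002, 0.001, 0.003]))
-0.095 (array([-0.513, -0.001, -0.177]), array([0.002, 0.001, 0.003]))
-0.166 (array([-0.558, -0.001, -0.171]), array([0.002, 0.001, 0.003]))
-0.236 (array([-0.603, -0.001, -0.162]), array([0.002, 0.001, 0.003]))
-0.307 (array([-0.647, -0.001, -0.149]), array([0.002, 0.001, 0.003]))
-0.377 (array([-0.69 , -0.001, -0.134]), array([0.002, 0.001, 0.003]))
```

{"op": "drive_tool", "data": {
  "increments": [
    [[-0.037,0,-0.033],[0,0,0]],
    [[-0.075,0,-0.061],[0,0,0]],
    [[-0.113,0,-0.086],[0,0,0]],
    [[-0.153,0,-0.108],[0,0,0]],
    [[-0.195,0,-0.127],[0,0,0]],
    [[-0.238,0,-0.144],[0,0,0]],
    [[-0.282,0,-0.157],[0,0,0]],
    [[-0.326,0,-0.167],[0,0,0]]
  ]
}}

```text
clock: 8.25
tool_pos: [0.5225, 0.1334, 0.1517]
tool_rot: [[-0.002, 1.0, -0.0], [1.0, 0.002, 0.004], [0.004, -0.0, -1.0]]
force: [-3.2, 5.9, 0.9]
gripper_width: 0.0336
grip_force: 30.0
```

{"op": "drive_tool", "data": {
  "increments": [
    [[-0.046,0,-0.007],[0,0,0]],
    [[-0.091,0,-0.01],[0,0,0]],
    [[-0.137,0,-0.011],[0,0,0]],
    [[-0.183,0,-0.008],[0,0,0]],
    [[-0.228,0,-0.002],[0,0,0]],
    [[-0.273,0,0.007],[0,0,0]],
    [[-0.317,0,0.02],[0,0,0]],
    [[-0.36,0,0.035],[0,0,0]]
  ]
}}

```text
clock: 8.92
tool_pos: [0.5225, 0.059, 0.1468]
tool_rot: [[-0.004, 1.0, 0.0], [1.0, 0.004, -0.0], [-0.0, 0.0, -1.0]]
force: [-7.3, 1.0, 13.1]
gripper_width: 0.0336
grip_force: 30.0
```

{"op": "drive_tool", "data": {
  "increments": [
    [[0,0,0],[0,0,0]],
    [[0,0,0],[0,0,0]]
  ]
}}

```text
clock: 9.08
tool_pos: [0.5224, 0.0572, 0.1462]
tool_rot: [[-0.003, 1.0, -0.0], [1.0, 0.003, -0.004], [-0.004, -0.0, -1.0]]
force: [-7.3, -3.6, 10.0]
gripper_width: 0.0335
grip_force: 30.0
```

Run:
```python
from h import *
import cv2
o=ctrl.get_obs(); print(o["clock"],o["tool_pos"],o["force"])
w=ctrl.get_calibration("wrist"); np.savez("w2.npz",**w); f=ctrl.grab_frame("wrist")
c=proj(w,[.5232,.06,.14]).astype(int); x,y=np.clip(c-[100,75],0,[440,330]); print(x,y)
cv2.imwrite("pics/j.png",cv2.resize(f[y:y+150,x:x+200],None,fx=4,fy=4,interpolation=cv2.INTER_CUBIC))
```

```text
9.0833 [0.5224 0.0572 0.1462] [-7.2843 -3.641   9.9777]
220 195
```

View pics/j.png

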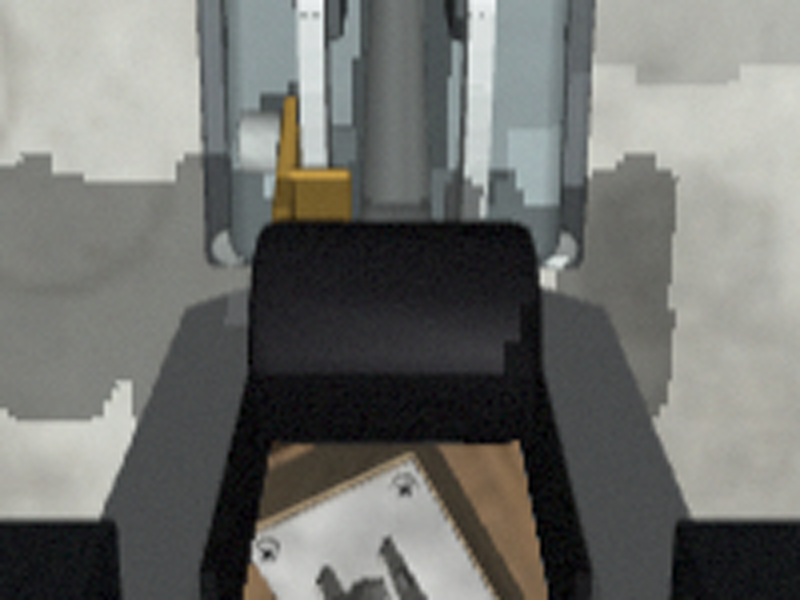

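The knob is held above the flag. I'll release it, back off straight up and check from the angled view.

{"op": "drive_tool", "data": {
  "increments": [
    [[0,0,0],[0,0,0]],
    [[0,0,0],[0,0,0]],
    [[0,0,0],[0,0,0]],
    [[0,0,0],[0,0,0]],
    [[0,0,0],[0,0,0]],
    [[0,0,0],[0,0,0]],
    [[0,0,0],[0,0,0]],
    [[0,0,0],[0,0,0]]
  ],
  "gripper": 1
}}

```text
clock: 9.8
tool_pos: [0.5237, 0.0583, 0.1458]
tool_rot: [[-0.003, 1.0, 0.002], [1.0, 0.003, -0.002], [-0.002, 0.002, -1.0]]
force: [0.2, -0.7, 0.6]
gripper_width: 0.0839
grip_force: 0.0
```

{"op": "drive_tool", "data": {
  "increments": [
    [[0,0,-0.1],[0,0,0]],
    [[0,0,-0.25],[0,0,0]],
    [[0,0,-0.4],[0,0,0]],
    [[0,0,-0.55],[0,0,0]],
    [[0,0,-0.6],[0,0,0]],
    [[0,0,-0.6],[0,0,0]]
  ]
}}

```text
clock: 10.3
tool_pos: [0.5251, 0.0585, 0.2687]
tool_rot: [[-0.003, 1.0, 0.008], [1.0, 0.003, -0.002], [-0.002, 0.008, -1.0]]
force: [0.3, 0.3, -0.1]
gripper_width: 0.094
grip_force: 0.0
```

Run:
```python
from h import *
o=ctrl.get_obs(); p,Rr=o["tool_pos"],o["tool_rot"]; V=view(np.radians(25))
rv=R.from_matrix(Rr.T@V).as_rotvec(); Rm=Rr@R.from_rotvec(rv/2).as_matrix()
m=[.47,.075,.28]; a=[.43,.085,.245]
print(o["clock"],p,o["force"],np.degrees(rv),inc(p,Rr,m,Rm),inc(m,Rm,a,V))
```

```text
10.3 [0.5251 0.0585 0.2687] [ 0.2868  0.2904 -0.1206] [-19.2778 -19.1614 -88.2878] (array([ 0.083, -0.275, -0.059]), array([-0.161, -0.16 , -0.736])) (array([ 0.209, -0.122,  0.121]), array([-0.161, -0.16 , -0.736]))
```

{"op": "drive_tool", "data": {
  "increments": [
    [[0.083,-0.275,-0.059],[-0.161,-0.16,-0.736]],
    [[0.083,-0.275,-0.059],[-0.161,-0.16,-0.736]],
    [[0.083,-0.275,-0.059],[-0.161,-0.16,-0.736]],
    [[0.083,-0.275,-0.059],[-0.161,-0.16,-0.736]],
    [[0.083,-0.275,-0.059],[-0.161,-0.16,-0.736]],
    [[0.083,-0.275,-0.059],[-0.161,-0.16,-0.736]],
    [[0.083,-0.275,-0.059],[-0.161,-0.16,-0.736]],
    [[0.083,-0.275,-0.059],[-0.161,-0.16,-0.736]]
  ]
}}

```text
clock: 10.97
tool_pos: [0.4659, 0.075, 0.2751]
tool_rot: [[-0.68, 0.702, 0.211], [0.702, 0.707, -0.09], [-0.212, 0.087, -0.973]]
force: [1.2, 0.1, -0.9]
gripper_width: 0.094
grip_force: 0.0
```

{"op": "drive_tool", "data": {
  "increments": [
    [[0.21,-0.12,0.12],[-0.161,-0.16,-0.736]],
    [[0.21,-0.12,0.12],[-0.161,-0.16,-0.736]],
    [[0.21,-0.12,0.12],[-0.161,-0.16,-0.736]],
    [[0.21,-0.12,0.12],[-0.161,-0.16,-0.736]],
    [[0.21,-0.12,0.12],[-0.161,-0.16,-0.736]],
    [[0.21,-0.12,0.12],[-0.161,-0.16,-0.736]],
    [[0.21,-0.12,0.12],[-0.161,-0.16,-0.736]],
    [[0.21,-0.12,0.12],[-0.161,-0.16,-0.736]]
  ]
}}

```text
clock: 11.63
tool_pos: [0.4265, 0.0847, 0.2411]
tool_rot: [[-0.91, 0.001, 0.415], [0.001, 1.0, -0.0], [-0.415, 0.0, -0.91]]
force: [-0.7, -0.2, -1.0]
gripper_width: 0.0939
grip_force: 0.0
```

Run:
```python
from h import *
import cv2
o=ctrl.get_obs(); print(o["clock"],o["tool_pos"])
w=ctrl.get_calibration("wrist"); np.savez("w3.npz",**w); f=ctrl.grab_frame("wrist")
c=proj(w,[.505,.08,.13]).astype(int); x,y=np.clip(c-[100,75],0,[440,330]); print(x,y)
cv2.imwrite("pics/k.png",cv2.resize(f[y:y+150,x:x+200],None,fx=4,fy=4,interpolation=cv2.INTER_CUBIC))
```

```text
11.6333 [0.4265 0.0847 0.2411]
214 173
```

View pics/k.png

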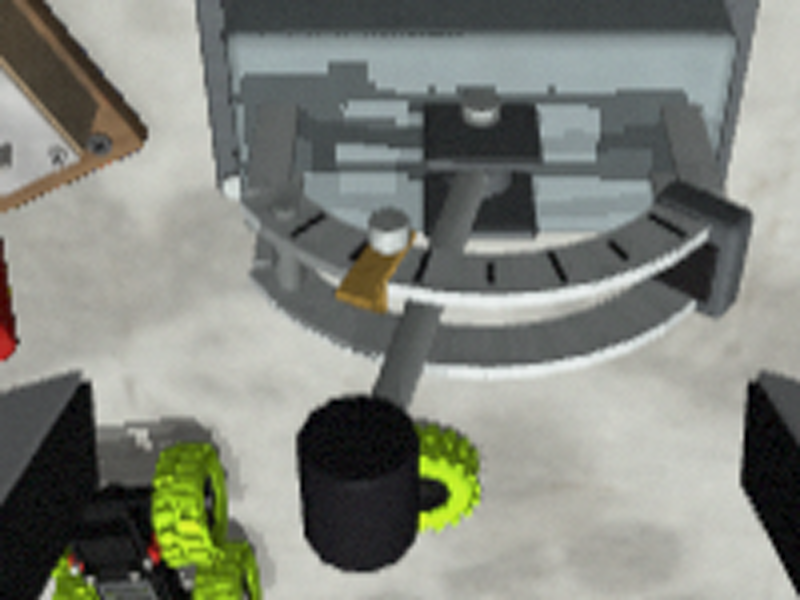

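Run:
```python
from h import *
w=dict(np.load("w3.npz")); px=lambda u,v:((u+.5)/4-.5+214,(v+.5)/4-.5+173)
def rq(u,v,dx,oy=.102):
    P=atx(w,*px(u,v),.5232+dx); d=P[1:]-[oy,.046]; return np.round([.75-np.arctan2(d[0],d[1]),np.hypot(*d)*1e3],3)
for t in[(308,225),(358,251),(424,264),(491,272),(557,266),(618,249),(664,225)]: print("tick",rq(*t,-.016))
for t in[(336,292),(385,303),(360,298)]: print("flag",rq(*t,-.019))
for t in[(465,200),(422,320),(396,380)]: print("rod",rq(*t,0))
print("knobface",rq(358,444,-.017))
```

```text
tick [ 1.501 69.799]
tick [ 1.254 70.339]
tick [ 0.997 68.799]
tick [ 0.745 69.815]
tick [ 0.498 69.705]
tick [ 0.243 69.581]
tick [ 0.004 69.483]
flag [ 1.197 89.4  ]
flag [ 1.053 88.634]
flag [ 1.125 88.995]
rod [ 0.976 20.928]
rod [ 0.99  72.902]
rod [ 1.002 95.512]
knobface [  0.992 132.062]
```

Ticks are consistent and the flag is unchanged (1.125), but the lever is at about 1.0 because the knob turned in the pads. Before correcting it, I'll check from the saved idle picture that idle was really reached, and work out the correction.

Run:
```python
from h import *
import cv2
w=dict(np.load("w3.npz")); o=ctrl.get_obs(); Rr=o["tool_rot"]; tp=np.array([.08,-.0008,-.1796]); RO=Rr.T@w["orientation"]
def cam(p): return dict(mtx=w["mtx"],xyz=p+GRASP@tp,orientation=GRASP@RO)
def sil(c,q):
    a=np.linspace(0,6.28,60); P=[[.5232+s*.017,.102+.13*np.sin(.75-q)+.014*np.cos(t),.046+.13*np.cos(.75-q)+.014*np.sin(t)] for t in a for s in(-1,1)]
    u=np.array([proj(c,x) for x in P]); return np.r_[u.min(0),u.max(0)]
for q in(.95,1.,1.05): print("j",q,sil(cam(np.array([.5224,.0572,.1462])),q))
print("j meas",195+222/4,195+441/4)
g=cv2.cvtColor(cv2.imread("pics/i.png")[:,:400],cv2.COLOR_BGR2GRAY)[150:230,195:206].mean(1); print(np.round(g).astype(int))
for q in(-.02,0,.03,.06,.1): print("i",q,sil(cam(np.array([.5226,.1944,.122])),q)/1.6)
p=o["tool_pos"]; th=-.25; k=[.5232,.102+.13*np.sin(th),.046+.13*np.cos(th)]; print("knob",k)
a=[.5232,k[1],.27]
rv=R.from_matrix(Rr.T@GRASP).as_rotvec(); Rm=Rr@R.from_rotvec(rv/2).as_matrix(); m=[.47,.075,.28]
print(inc(p,Rr,m,Rm),inc(m,Rm,a,GRASP))
```

```text
j 0.95 [283.4762 238.8388 359.7768 296.9824]
j 1.0 [284.1544 250.1516 358.888  307.4196]
j 1.05 [284.8663 260.6803 357.9641 316.9945]
j meas 250.5 305.25
[79 72 55 50 49 46 46 47 47 48 49 58 69 73 76 79 79 79 79 79 79 74 29 11
 14 11 11 13 12 13 13 13 13 13 15 15 17 17 18 18 18 19 20 19 19 17 17 16
 14 14 15 14 13 13 13 63 81 82 81 79 78 79 81 81 82 77 68 64 61 59 58 57
 72 80 81 49 32 39 47 53]
i -0.02 [178.8631 169.2369 222.1388 202.8633]
i 0 [178.7076 172.0844 222.3029 206.0497]
i 0.03 [178.4807 176.465  222.5408 210.9341]
i 0.06 [178.2623 180.9697 222.7679 215.9357]
i 0.1 [177.986  187.1535 223.0519 222.7682]
knob [0.5232, np.float64(0.06983748529691201), np.float64(0.17195861482238384)]
(array([-0.275, -0.048, -0.086]), array([0.16 , 0.16 , 0.736])) (array([-0.188,  0.165,  0.107]), array([0.16 , 0.16 , 0.736]))
```

Idle is confirmed: the knob rows match q≈0. Next I'll regrip and nudge the lever by +0.125 rad.

{"op": "drive_tool", "data": {
  "increments": [
    [[-0.275,-0.048,-0.086],[0.16,0.16,0.736]],
    [[-0.275,-0.048,-0.086],[0.16,0.16,0.736]],
    [[-0.275,-0.048,-0.086],[0.16,0.16,0.736]],
    [[-0.275,-0.048,-0.086],[0.16,0.16,0.736]],
    [[-0.275,-0.048,-0.086],[0.16,0.16,0.736]],
    [[-0.275,-0.048,-0.086],[0.16,0.16,0.736]],
    [[-0.275,-0.048,-0.086],[0.16,0.16,0.736]],
    [[-0.275,-0.048,-0.086],[0.16,0.16,0.736]]
  ]
}}

```text
clock: 12.35
tool_pos: [0.4724, 0.0761, 0.2809]
tool_rot: [[-0.677, 0.705, 0.213], [0.705, 0.704, -0.089], [-0.213, 0.09, -0.973]]
force: [1.6, 0.5, 0.4]
gripper_width: 0.0941
grip_force: 0.0
```

{"op": "drive_tool", "data": {
  "increments": [
    [[-0.188,0.165,0.107],[0.16,0.16,0.736]],
    [[-0.188,0.165,0.107],[0.16,0.16,0.736]],
    [[-0.188,0.165,0.107],[0.16,0.16,0.736]],
    [[-0.188,0.165,0.107],[0.16,0.16,0.736]],
    [[-0.188,0.165,0.107],[0.16,0.16,0.736]],
    [[-0.188,0.165,0.107],[0.16,0.16,0.736]],
    [[-0.188,0.165,0.107],[0.16,0.16,0.736]],
    [[-0.188,0.165,0.107],[0.16,0.16,0.736]]
  ]
}}

```text
clock: 13.02
tool_pos: [0.5249, 0.0702, 0.2708]
tool_rot: [[-0.002, 1.0, 0.002], [1.0, 0.002, -0.001], [-0.001, 0.002, -1.0]]
force: [-0.4, -0.5, -0.3]
gripper_width: 0.0943
grip_force: 0.0
```

Run:
```python
from h import *
o=ctrl.get_obs(); p,Rr=o["tool_pos"],o["tool_rot"]
print(o["clock"],p,Rr[:,1],inc(p,Rr,[.5232,.0698,.155],GRASP))
```

```text
13.0167 [0.5249 0.0702 0.2708] [1.     0.0017 0.0019] (array([-0.001, -0.01 ,  0.579]), array([0.002, 0.001, 0.002]))
```

{"op": "drive_tool", "data": {
  "increments": [
    [[0,-0.008,0.15],[0,0,0]],
    [[0,-0.008,0.3],[0,0,0]],
    [[0,-0.008,0.43],[0,0,0]],
    [[0,-0.008,0.53],[0,0,0]],
    [[0,-0.008,0.579],[0,0,0]],
    [[0,-0.008,0.579],[0,0,0]]
  ]
}}

```text
clock: 13.52
tool_pos: [0.521, 0.0708, 0.1537]
tool_rot: [[-0.005, 1.0, -0.002], [1.0, 0.005, -0.001], [-0.001, -0.002, -1.0]]
force: [-0.1, -0.2, -0.6]
gripper_width: 0.0938
grip_force: 0.0
```

{"op": "drive_tool", "data": {
  "increments": [
    [[0,0,0],[0,0,0]],
    [[0,0,0],[0,0,0]],
    [[0,0,0],[0,0,0]],
    [[0,0,0],[0,0,0]],
    [[0,0,0],[0,0,0]],
    [[0,0,0],[0,0,0]],
    [[0,0,0],[0,0,0]],
    [[0,0,0],[0,0,0]]
  ],
  "gripper": -1
}}

```text
clock: 14.18
tool_pos: [0.523, 0.0706, 0.1562]
tool_rot: [[-0.004, 1.0, 0.004], [1.0, 0.004, -0.001], [-0.001, 0.004, -1.0]]
force: [-0.7, -0.4, -1.1]
gripper_width: 0.044
grip_force: 0.0
```

{"op": "drive_tool", "data": {
  "increments": [
    [[0,0,0],[0,0,0]],
    [[0,0,0],[0,0,0]],
    [[0,0,0],[0,0,0]],
    [[0,0,0],[0,0,0]]
  ]
}}

```text
clock: 14.52
tool_pos: [0.5224, 0.0707, 0.156]
tool_rot: [[-0.004, 1.0, 0.002], [1.0, 0.004, -0.001], [-0.001, 0.002, -1.0]]
force: [-2.1, 0.3, 1.2]
gripper_width: 0.0339
grip_force: 30.0
```

{"op": "drive_tool", "data": {
  "increments": [
    [[-0.02,0,0.006],[0,0,0]],
    [[-0.04,0,0.012],[0,0,0]],
    [[-0.06,0,0.019],[0,0,0]],
    [[-0.077,0,0.025],[0,0,0]],
    [[-0.077,0,0.025],[0,0,0]],
    [[-0.077,0,0.025],[0,0,0]]
  ]
}}

```text
clock: 15.02
tool_pos: [0.5224, 0.0559, 0.1514]
tool_rot: [[-0.003, 1.0, 0.002], [1.0, 0.003, 0.001], [0.001, 0.002, -1.0]]
force: [-2.9, 1.8, 5.9]
gripper_width: 0.0338
grip_force: 30.0
```

```bash
cat > chk.py <<'E'
from h import *
import cv2
o=ctrl.get_obs(); p=o["tool_pos"]; c=ctrl.get_calibration("wrist"); f=cv2.cvtColor(ctrl.grab_frame("wrist"),cv2.COLOR_BGR2GRAY)
print(o["clock"],p,o["force"])
def sil(c,q):
    a=np.linspace(0,6.28,60); P=[[.5232+s*.017,.102+.13*np.sin(.75-q)+.014*np.cos(t),.046+.13*np.cos(.75-q)+.014*np.sin(t)] for t in a for s in(-1,1)]
    u=np.array([proj(c,x) for x in P]); return np.r_[u.min(0),u.max(0)]
for q in(1.,1.05,1.1,1.15): print(q,sil(c,q)[[1,3]])
print(f[235:330,312:328].mean(1).round().astype(int))
E
python3 chk.py
```

```text
15.0167 [0.5224 0.0559 0.1514] [-2.8536  1.8414  5.8575]
1.0 [242.5892 298.1896]
1.05 [253.0057 307.7037]
1.1 [262.645  316.3774]
1.15 [271.4449 324.2298]
[112 113 112 113 113 114 113 113 114 114 114 114 114 114 114 114 113 112
 112 112 106 103  94 103 119 135 114 102 105  66  12  13  15  15  16  20
  18  20  22  24  23  24  25  26  26  22  17  16  16  17  16  18  18  19
  19  19  21  22  21  20  20  22  19  20  20  19  18  20  18  18  18  16
  15  16  15  17  16  15  14  15  13  14 145 177 175 173 171 170 170 171
 168 163 159 154 152]
```

{"op": "drive_tool", "data": {
  "increments": [
    [[-0.01,0,0.004],[0,0,0]],
    [[-0.01,0,0.004],[0,0,0]],
    [[-0.01,0,0.004],[0,0,0]]
  ]
}}

```text
clock: 15.32
tool_pos: [0.5224, 0.054, 0.1507]
tool_rot: [[-0.003, 1.0, 0.002], [1.0, 0.003, 0.001], [0.001, 0.002, -1.0]]
force: [-2.8, 2.7, 6.3]
gripper_width: 0.0339
grip_force: 30.0
```

{"op": "drive_tool", "data": {
  "increments": [
    [[0,0,0],[0,0,0]],
    [[0,0,0],[0,0,0]],
    [[0,0,0],[0,0,0]],
    [[0,0,0],[0,0,0]],
    [[0,0,0],[0,0,0]],
    [[0,0,0],[0,0,0]],
    [[0,0,0],[0,0,0]],
    [[0,0,0],[0,0,0]]
  ],
  "gripper": 1
}}

```text
clock: 15.98
tool_pos: [0.5231, 0.0532, 0.1502]
tool_rot: [[-0.004, 1.0, 0.003], [1.0, 0.004, -0.001], [-0.001, 0.003, -1.0]]
force: [-0.2, 0.0, 0.3]
gripper_width: 0.0837
grip_force: 0.0
```

{"op": "drive_tool", "data": {
  "increments": [
    [[0,0,-0.1],[0,0,0]],
    [[0,0,-0.25],[0,0,0]],
    [[0,0,-0.4],[0,0,0]],
    [[0,0,-0.55],[0,0,0]],
    [[0,0,-0.6],[0,0,0]],
    [[0,0,-0.6],[0,0,0]]
  ]
}}

```text
clock: 16.48
tool_pos: [0.5243, 0.0533, 0.273]
tool_rot: [[-0.004, 1.0, 0.01], [1.0, 0.004, -0.001], [-0.001, 0.01, -1.0]]
force: [-0.6, -0.3, -0.2]
gripper_width: 0.0943
grip_force: 0.0
```

{"op": "drive_tool", "data": {
  "increments": [
    [[0.083,-0.275,-0.059],[-0.161,-0.16,-0.736]],
    [[0.083,-0.275,-0.059],[-0.161,-0.16,-0.736]],
    [[0.083,-0.275,-0.059],[-0.161,-0.16,-0.736]],
    [[0.083,-0.275,-0.059],[-0.161,-0.16,-0.736]],
    [[0.083,-0.275,-0.059],[-0.161,-0.16,-0.736]],
    [[0.083,-0.275,-0.059],[-0.161,-0.16,-0.736]],
    [[0.083,-0.275,-0.059],[-0.161,-0.16,-0.736]],
    [[0.083,-0.275,-0.059],[-0.161,-0.16,-0.736]]
  ]
}}

```text
clock: 17.15
tool_pos: [0.4651, 0.0698, 0.2795]
tool_rot: [[-0.68, 0.702, 0.212], [0.702, 0.707, -0.088], [-0.212, 0.089, -0.973]]
force: [-0.2, -0.5, 0.3]
gripper_width: 0.094
grip_force: 0.0
```

{"op": "drive_tool", "data": {
  "increments": [
    [[0.21,-0.12,0.12],[-0.161,-0.16,-0.736]],
    [[0.21,-0.12,0.12],[-0.161,-0.16,-0.736]],
    [[0.21,-0.12,0.12],[-0.161,-0.16,-0.736]],
    [[0.21,-0.12,0.12],[-0.161,-0.16,-0.736]],
    [[0.21,-0.12,0.12],[-0.161,-0.16,-0.736]],
    [[0.21,-0.12,0.12],[-0.161,-0.16,-0.736]],
    [[0.21,-0.12,0.12],[-0.161,-0.16,-0.736]],
    [[0.21,-0.12,0.12],[-0.161,-0.16,-0.736]]
  ]
}}

```text
clock: 17.82
tool_pos: [0.4258, 0.0796, 0.2454]
tool_rot: [[-0.909, 0.001, 0.416], [0.002, 1.0, 0.001], [-0.416, 0.002, -0.909]]
force: [-0.1, -0.4, 1.2]
gripper_width: 0.0939
grip_force: 0.0
```

Run:
```python
from h import *
import cv2
o=ctrl.get_obs(); print(o["clock"],o["tool_pos"])
w=ctrl.get_calibration("wrist"); np.savez("w4.npz",**w); f=ctrl.grab_frame("wrist")
c=proj(w,[.505,.08,.13]).astype(int); x,y=np.clip(c-[100,75],0,[440,330]); print(x,y)
cv2.imwrite("pics/l.png",cv2.resize(f[y:y+150,x:x+200],None,fx=4,fy=4,interpolation=cv2.INTER_CUBIC))
```

```text
17.8167 [0.4258 0.0796 0.2454]
219 170
```

View pics/l.png

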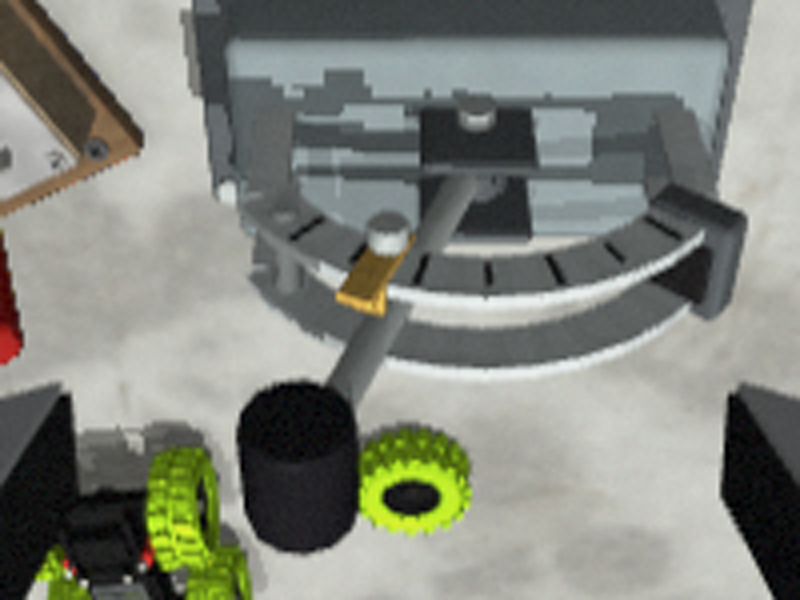

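The rod now runs parallel to the flag: its centreline goes from about (448,210) to (350,380), and the flag's tip edge from (337,294) to (384,306).

Run:
```python
from h import *
w=dict(np.load("w4.npz")); px=lambda u,v:((u+.5)/4-.5+219,(v+.5)/4-.5+170)
def rq(u,v,dx):
    P=atx(w,*px(u,v),.5232+dx); d=P[1:]-[.102,.046]; return np.round([.75-np.arctan2(d[0],d[1]),np.hypot(*d)*1e3],3)
print("flag",rq(337,294,-.019),rq(384,306,-.019),"rod",rq(448,210,0),rq(350,380,0),"knob",rq(297,431,-.017))
print(ctrl.get_obs()["clock"])
```

```text
flag [ 1.196 89.431] [ 1.054 89.232] rod [ 1.105 24.841] [ 1.117 98.754] knob [  1.105 132.929]
17.8667
```

The lever is at about 1.11 and the flag at about 1.125, which is well within the 0.08 rad tolerance. The robot is clear of everything.

```bash
python3 -c "
from bench import ctrl
print(ctrl.sign_off())"
```

```text
the job is handed in; nothing more can be done
None
```

I've handed the job in: the lever was held against the idle stop for over a second, then left at about 1.11 rad in line with the flag (about 1.125 rad, unmoved), with the robot clear at about 18 s; no verdict was returned.

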